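# Slide a loaded serving board onto the narrow pick-up ledge

### The job

Make the narrow steel ledge ready for service: first take the sugar shaker off it and stand it upright on the worktop, then slide the serving board, without lifting it, from the low bench across onto the ledge. The board must end level on the ledge, centred on it and square with it (long side along the ledge), the flat tin still lying near the middle of the board; knock nothing over and leave the tape roll, the tumbler and the timer where they stand.

Things in the scene. Friction and masses are not known exactly. Their poses are not given: they have to be found in the camera images.
- bench: low pale wooden bench, fixed, 240 x 240 mm, flat top 60 mm above the worktop. Origin: centre of its footprint at worktop height; z up; the ledge continues it along its own +y or -y axis (varies)
- ledge: narrow raised steel ledge on two posts, fixed, 60 mm wide (its x), 180 mm long (its y), flat top 59 mm above the worktop; foot plate 80 x 170 x 5 mm. In line with the bench, its end about 15 mm from the bench's edge. Origin: centre of its footprint at worktop height; its y axis is parallel to the bench's y axis
- board: dark wooden rectangular serving board, loose, 120 mm (x) by 160 mm (y) by 24 mm thick, about 0.5 kg, lying on the bench, roughly but not exactly square with it. Origin: centre of its underside
- tin: closed flat rectangular tin, loose, 63 mm (x) by 105 mm (y) by 24 mm high, lying near the middle of the board. Origin: centre of its underside
- shaker: glass sugar shaker with grey metal cap, loose, round, 44 mm across and 90 mm tall, standing on the ledge. Origin: centre of its underside
- tape: bystander: roll of brown tape lying flat, 96 mm across, 48 mm high, at the end of the bench away from the ledge. Origin: centre of its underside
- tumbler: bystander: clear glass tumbler, 79 mm across, 90 mm tall, standing beside the ledge. Origin: centre of its underside
- timer: bystander: red and white wind-up kitchen timer, 65 mm across, 54 mm high, standing beside the ledge. Origin: centre of its underside
There are look-alikes about, which are no part of the job. Leave any pink or purple look-alike of the shaker alone.

How it is judged:
By the outcome, as a careful person would: the job done as asked, in the order asked, and still so for the second after the job is handed in, with the robot touching nothing.
It also fails if it takes over 72 s, if anything falls off the work surface, if the arm or the gripper's body presses on something with over 40 N, if the wrist force passes 120 N, or if a joint passes its speed limit or range.

### The arm

A 6-joint arm with a two-finger parallel gripper is mounted at the origin on a cart in front of the work surface, level with it; the furniture and walls round the work are solid. World frame = base frame: x ahead of the robot, y to its left, z up, the work surface at z = 0. Lengths are in m, angles in rad, forces in N, time in s.
With the tool pointing down it reaches from about 0.375 to 0.975 m from the base axis. Payload 3.8 kg.
Tool frame: the origin (TCP) lies midway between the tips of the shut fingers; the grasp point (between the pads) lies 19 mm behind it (tcp_to_grasp is the distance from the TCP to the grasp point, in m); y points along the fingers, x is the direction in which the jaws open and shut, and the axes are right-handed (so a half turn about y gives the same grasp; the last joint's range is limited). The gripper opens to 85 mm and grips with 20 to 120 N. Pads are 22 mm wide; open, the fingers measure 114 mm over their backs; the gripper's body (76 mm by 85 mm) begins 54 mm behind the grasp point. The pads swing forward as they close: fully open they stand 13 mm farther back than shut.
Start: joints at [-1.282, 0.264, 1.604, -0, 1.274, -0.037], TCP at [0.216, -0.639, 0.231] pointing down, gripper open.
Joint ranges: [-2.63, 2.63], [-0.94, 2.18], [0.31, 2.57], [-1.31, 4.45], [0, 2.66], [-2.55, 2.55]. Speed limits (rad/s): [2.57, 2.57, 3.14, 3.14, 3.14, 3.14].

### API

Orientations are given as a rotation vector (axis times angle).
In Python, from plant import * gives the robot as it stands.
- The arm moves only by the tool arm_command, never from a script. Its arguments are lists of equal length, an entry for each row: "linear": the shift along the tool's x, y, z in cm, a list of three; "twist": the turn about the tool's y in rad. In form: {"linear": [[x, y, z], ...], "twist": [twist, ...]}. A call has 1 to 12 rows; each row is the pose to reach, as a shift and turn from the pose commanded when the call began, along the tool's axes at that moment; what a row does not reach only later rows make up. A row lasts 1/10 s, in which the tool goes at most 50 mm and 8.59 degrees, less where a joint would pass 70% of its speed; a pose out of reach is approached as far as the arm can. A call with a gripper value outside its range is refused whole. "jaw" is the closure, from 0 (fully open) to 1 (shut), set as the call begins (left out, the last holds). The fingers move at their own pace and stop on an object; "squeeze" is the grip in N (left out, the last holds). Time passes only in rows, so rows that repeat a pose let the fingers close. It gives the time, the measured TCP pose, the force and the opening at its end, in the units of the state.
- sense(): the state, without advancing time (a new reading comes with each control period).
- snapshot(name): name is "side" or "top"; returns a dict with "color" (420x560x3 uint8, red, green, blue), "intrinsics" (3x3 intrinsics, pixels), "origin" and "rotation" of the camera in the world. Camera axes: x right, y down, z forward; pixel columns grow to the right and rows downward; lengths in m; the calibration is good to about 2 mm. A picture is of the moment at which its call begins. There is no depth.
- finish_job(): hands the job in, once; it reports no verdict.
The state is a dict: "time": time; "q": joint angles; "qvel": joint speeds; "joint_efforts": joint torques, N m; "tool_pos": TCP position; "eef_rot": TCP orientation; "force": force on the tool from outside, world axes, zero at the start; "moment": the same for the moment, N m; "gripper_width": finger opening in m.
Only numpy, scipy, OpenCV 4.12 (cv2) and the standard library are available. Lean on these libraries where they do the work, as an engineer would, in place of code of your own. Each camera call takes 0.05 s, during which the arm holds its last target. There are 200 camera calls.

## Working session

There is one attempt and no reset: what is moved stays moved. The work goes in short steps, Python scripts to look and compute and a tool call to move; the robot and the scene stay as the last step left them, time stands still between calls to the robot, and variables do not carry over. Pictures are saved under pics/ and viewed, about 8 in all and at most 12, crops included, and the job is handed in when it is done.

Besides the shell and the picture viewer there is one more tool, called as a command line: name --pt "numbers of a row" for each row, then --argument value for the rest. arm_command: Moves the arm, as the interface text tells. Its arguments: {"type":"object","properties":{"linear":{"type":"array","items":{"type":"array","items":{"type":"number"}}},"twist":{"type":"array","items":{"type":"number"}},"jaw":{"type":"number"},"squeeze":{"type":"number"}},"required":["linear","twist"]}

```bash
mkdir -p pics; ls; python3 - <<'E'
from plant import *
import cv2
s=sense(); print({k:s[k] for k in('time','tool_pos','eef_rot','force','gripper_width')})
for n in('side','top'):
    d=snapshot(n); cv2.imwrite(f'pics/{n}0.png',d['color'][:,:,::-1]); print(n,d['intrinsics'],d['origin'],d['rotation'])
E
```

```text
pics
{'time': 0.0, 'tool_pos': array([ 0.21583269, -0.63878672,  0.22996211]), 'eef_rot': array([-1.34448239,  0.9672191 , -0.96428959]), 'force': array([ 0.41620278,  0.06870563, -0.43686026]), 'gripper_width': 0.08530459557946811}
side [[393.25179234   0.         282.26376149]
 [  0.         393.25179234 215.5418708 ]
 [  0.           0.           1.        ]] [ 0.41780315 -0.7779207   0.59424507] [-2.1065255   0.20393569 -0.08629861]
top [[463.34352374   0.         284.69576289]
 [  0.         463.34352374 207.08233646]
 [  0.           0.           1.        ]] [0.48455716 0.08844757 1.19877867] [-2.1980828   2.17730286 -0.08238704]
```

View pics/side0.png

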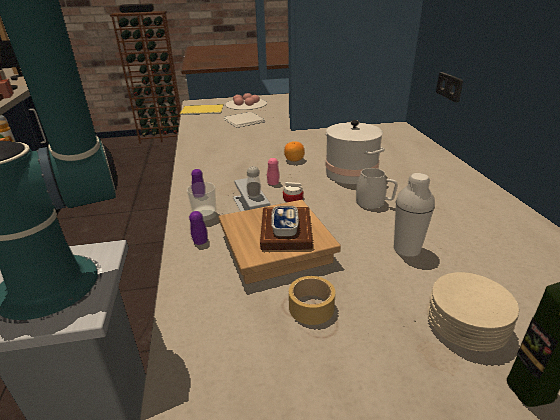

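View pics/top0.png

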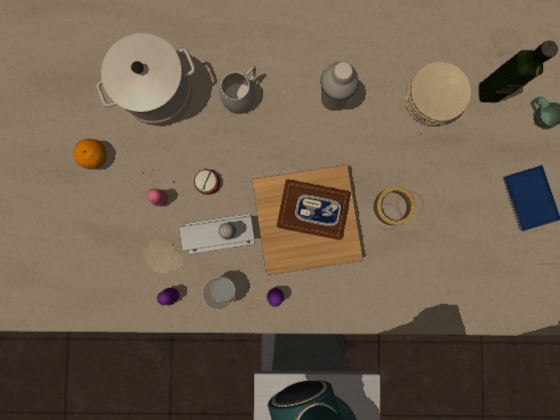

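Side: the grey-capped shaker stands on the ledge at (254,183). Top: it is at (228,230), the ledge at (180-255, 215-252), the bench at (253-362, 167-273), the board at (278-350, 181-240), the tape at (395,206), the tumbler at (219,292) and the timer at (207,181).
Shaker candidates in the top view: grey (228,230), pink (157,197), purple (168,297) and purple (275,297). Only the grey one has a metal cap and stands on the ledge, so I'll confirm it in a crop.

```bash
cat > h.py <<'E'
from plant import *
import cv2, numpy as np
from scipy.spatial.transform import Rotation as R
def cast(d,uv,z):
    uv=np.atleast_2d(uv).astype(float); K=d['intrinsics']
    r=np.c_[uv,np.ones(len(uv))]@np.linalg.inv(K).T@R.from_rotvec(d['rotation']).as_matrix().T
    o=np.array(d['origin']); return o+r*((z-o[2])/r[:,2])[:,None]
def proj(d,P):
    p=(np.atleast_2d(P)-d['origin'])@R.from_rotvec(d['rotation']).as_matrix()
    p=p@d['intrinsics'].T; return p[:,:2]/p[:,2:]
def rect(d,mask,z):
    mask=cv2.morphologyEx(mask.astype(np.uint8),cv2.MORPH_OPEN,np.ones((3,3)))
    c=max(cv2.findContours(mask,cv2.RETR_EXTERNAL,cv2.CHAIN_APPROX_NONE)[0],key=cv2.contourArea)
    P=cast(d,c[:,0],z)[:,:2].astype(np.float32)*1000
    return cv2.minAreaRect(P)
E
python3 - <<'E'
from h import *
d=snapshot('top'); im=d['color'][:,:,::-1].copy(); s=snapshot('side')
hsv=cv2.cvtColor(im,cv2.COLOR_BGR2HSV)
a=cv2.resize(im[155:315,170:370],None,fx=4,fy=4,interpolation=cv2.INTER_CUBIC)
a=a[:600]
cv2.imwrite('pics/crop1.png',a)
b=cv2.resize(s['color'][140:260,180:345,::-1],None,fx=4.8,fy=4.8,interpolation=cv2.INTER_CUBIC)
cv2.imwrite('pics/crop2.png',b[:600,:800])
for p in[(310,170),(265,240),(284,200),(345,230),(215,240),(195,245),(228,230),(212,265)]: print(p,hsv[p[1],p[0]])
E
```

```text
(310, 170) [ 15 126 125]
(265, 240) [ 16 147 144]
(284, 200) [ 10 188  72]
(345, 230) [ 16 147 151]
(215, 240) [ 18  27 170]
(195, 245) [ 18  27 170]
(228, 230) [ 18  54 123]
(212, 265) [ 17  76 135]
```

View pics/crop1.png

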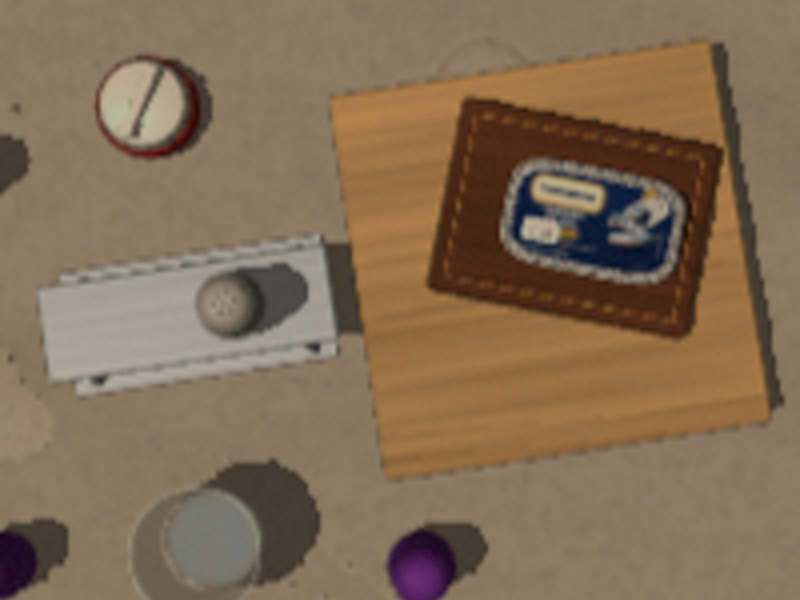

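View pics/crop2.png

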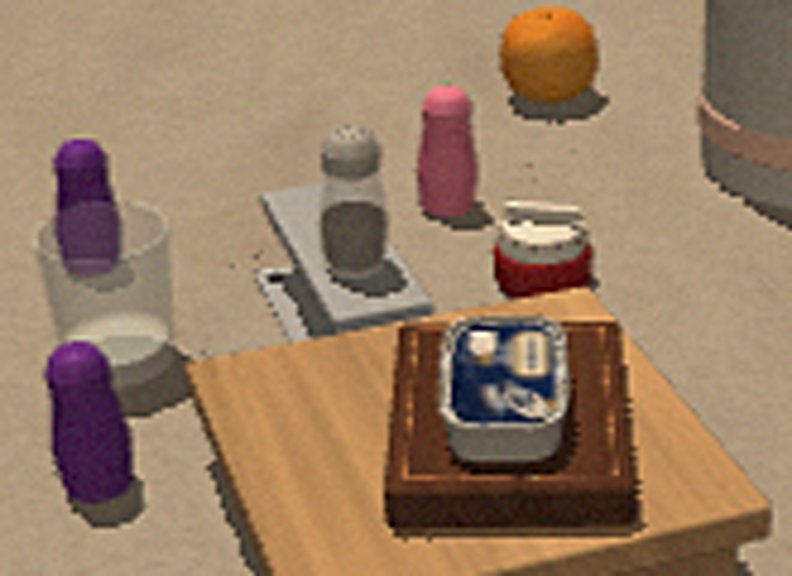

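The crops confirm the shaker: grey perforated cap, glass body, standing on the ledge at crop (228,303). The pink one by the timer and the two purple ones stand on the worktop. Next I'll measure poses.

```bash
python3 - <<'E'
from h import *
d=snapshot('top'); im=d['color'][:,:,::-1].copy(); s=snapshot('side')
hsv=cv2.cvtColor(im,cv2.COLOR_BGR2HSV); H,S,V=cv2.split(hsv)
roi=np.zeros(H.shape,bool); roi[155:285,240:375]=1
wood=roi&(S>110)&(H<25)&(V>105)
dark=roi&(S>120)&(V<105)&(H<20); 
c=dark|(roi&(H>90)&(V>20)&(S>80))
allw=roi&(S>110)&(V>40)
print('bench',rect(d,wood|c,.06)); print('board',rect(d,c,.084))
b=c[181:241,278:351]
tin=np.zeros_like(roi); tin[185:235,285:347]=((H>90)|(S<100))[185:235,285:347]
print('tin',rect(d,tin,.108))
L=np.zeros_like(roi); L[205:260,170:257]=((S<40)&(V>140))[205:260,170:257]
print('ledge mask',rect(d,L,.059))
cr=np.array([(38,290),(322,243),(338,352),(52,380)])/4+[170,155]
print('ledge corners',cast(d,cr,.059)[:,:2].round(4).tolist())
print('shaker cap',cast(d,np.array([(230,304)])/4+[170,155],.149))
# side base/cap
p=np.array([(352,135)])/4.8+[180,140]
print('shaker side captop',cast(s,p,.149), 'base front', cast(s,np.array([(355,278)])/4.8+[180,140],.059))
print('timer',cast(d,np.array([(146,102)])/4+[170,155],.054),'tumbler rim',cast(d,[[209+2+0,291]],.09),'tumbler bottom',cast(d,np.array([(212,540)])/4+[170,155],.003))
print('tape',cast(d,[[395,206]],.048))
print('pink',cast(d,[[157,197]],.09),'purple',cast(d,[[168,297],[275,297]],.09))
s0=sense(); print(R.from_rotvec(s0['eef_rot']).as_matrix().round(3))
E
```

```text
bench ((536.2501831054688, 28.576797485351562), (239.58660888671875, 239.63714599609375), 9.340672492980957)
board ((559.395263671875, 13.594070434570312), (162.50546264648438, 120.1118392944336), 79.49329376220703)
tin ((555.9105224609375, 5.236381530761719), (106.83912658691406, 64.53498077392578), 79.19710540771484)
ledge mask ((494.6136474609375, 250.373291015625), (71.57227325439453, 177.2361297607422), 7.21615743637085)
ledge corners [[0.5124, 0.3413], [0.543, 0.1675], [0.4762, 0.1567], [0.4575, 0.3314]]
shaker cap [[0.50333482 0.21271643 0.149     ]]
shaker side captop [[0.50920616 0.21069274 0.149     ]] base front [[0.50513677 0.20612631 0.059     ]]
timer [[0.62986822 0.27836878 0.054     ]] tumbler rim [[0.36219569 0.25617139 0.09      ]] tumbler bottom [[0.35539012 0.23877    0.003     ]]
tape [[ 0.57132388 -0.19155662  0.048     ]]
pink [[0.5842725  0.39021369 0.09      ]] purple [[0.34726956 0.35743409 0.09      ]
 [0.34947212 0.10456416 0.09      ]]
[[ 0.32  -0.     0.947]
 [-0.947  0.001  0.32 ]
 [-0.001 -1.     0.   ]]
```

```bash
cat >> h.py <<'E'
B=np.array([.536,.0286]); YAW=np.radians(9.4)
eu=np.array([-np.sin(YAW),np.cos(YAW)]); ev=np.array([np.cos(YAW),np.sin(YAW)])
LC=np.array([.4985,.2505])
def uv(p): p=np.asarray(p)[:2]-LC; return np.array([p@eu,p@ev])
def xy(u,v): return LC+u*eu+v*ev
def go(x,y,z,zdir=None):
    s=sense(); M=R.from_rotvec(s['eef_rot']).as_matrix()
    l=M.T@(np.array([x,y,z])-s['tool_pos'])*100
    cur=np.degrees(np.arctan2(M[1,2],M[0,2]))
    t=0 if zdir is None else -np.radians((zdir-cur+180)%360-180)
    print('t',round(s['time'],2),'pos',s['tool_pos'].round(4),'zdir',cur.round(1),'lin',l.round(2),'twist',round(t,3),'F',s['force'].round(1),'w',round(s['gripper_width'],4))
E
python3 -c "
from h import *
go(.505,.212,.23)"
```

```text
t 0.3 pos [ 0.216  -0.6393  0.2308] zdir 18.7 lin [-71.4    0.14  54.63] twist 0 F [-0.3  0.1 -0.2] w 0.0855
```

arm_command --pt "-71.3 0 54.6" --pt "-71.3 0 54.6" --pt "-71.3 0 54.6" --pt "-71.3 0 54.6" --pt "-71.3 0 54.6" --pt "-71.3 0 54.6" --pt "-71.3 0 54.6" --pt "-71.3 0 54.6" --pt "-71.3 0 54.6" --pt "-71.3 0 54.6" --pt "-71.3 0 54.6" --pt "-71.3 0 54.6" --twist '[0,0,0,0,0,0,0,0,0,0,0,0]'

```text
time: 1.5
tool_pos: [0.4094, -0.0695, 0.2318]
eef_rot: [-1.345, 0.965, -0.967]
force: [1.2, 0.3, 0.1]
gripper_width: 0.0858
```

```bash
python3 -c "
from h import *
go(.505,.212,.23)"
```

```text
t 1.5 pos [ 0.4094 -0.0695  0.2318] zdir 18.6 lin [-23.62   0.18  18.05] twist 0 F [1.2 0.3 0.1] w 0.0858
```

arm_command --pt "-23.6 0 18.0" --pt "-23.6 0 18.0" --pt "-23.6 0 18.0" --pt "-23.6 0 18.0" --pt "-23.6 0 18.0" --pt "-23.6 0 18.0" --pt "-23.6 0 18.0" --pt "-23.6 0 18.0" --pt "-23.6 0 18.0" --twist '[0,0,0,0,0,0,0,0,0]'

```text
time: 2.4
tool_pos: [0.5037, 0.2089, 0.231]
eef_rot: [-1.347, 0.966, -0.966]
force: [-0.4, 0.3, -0.5]
gripper_width: 0.0859
```

```bash
python3 -c "
from h import *
go(.505,.212,.098)
d=snapshot('side')
c=proj(d,[.505,.212,.12])[0].astype(int); print(c)
cv2.imwrite('pics/g1.png',cv2.resize(d['color'][110:230,180:340,::-1],None,fx=4,fy=4))"
```

```text
t 2.4 pos [0.5037 0.2089 0.231 ] zdir 18.7 lin [-0.26 13.3   0.23] twist 0 F [-0.4  0.3 -0.5] w 0.0859
[252 177]
```

View pics/g1.png

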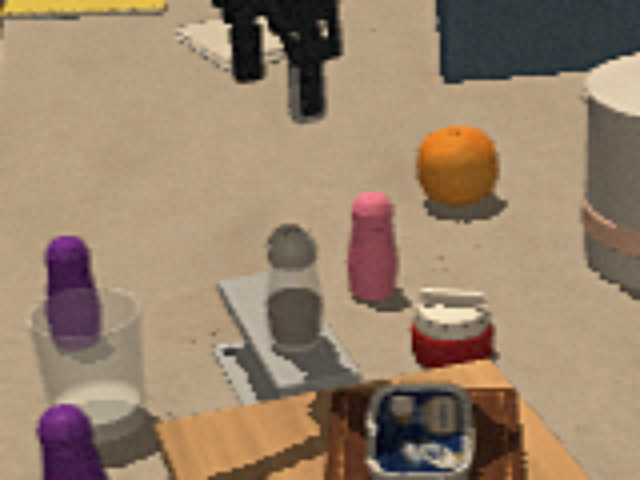

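The gripper is above the shaker, whose cap is at crop (292,240), with the fingers straddling it. I'll descend.

arm_command --pt "-0.2 4 0.4" --pt "-0.2 8 0.4" --pt "-0.2 11 0.4" --pt "-0.2 13.3 0.4" --pt "-0.2 13.3 0.4" --pt "-0.2 13.3 0.4" --twist '[0,0,0,0,0,0]'

```text
time: 3.05
tool_pos: [0.5073, 0.2118, 0.0987]
eef_rot: [-1.346, 0.967, -0.967]
force: [0.6, -0.3, 0.8]
gripper_width: 0.0858
```

arm_command --pt "0 0 0" --pt "0 0 0" --pt "0 0 0" --pt "0 0 0" --pt "0 0 0" --pt "0 0 0" --pt "0 0 0" --pt "0 0 0" --pt "0 0 0" --pt "0 0 0" --twist '[0,0,0,0,0,0,0,0,0,0]' --jaw 1 --squeeze 25

```text
time: 4.05
tool_pos: [0.5085, 0.2136, 0.1002]
eef_rot: [-1.343, 0.964, -0.967]
force: [-0.8, -0.2, 5.6]
gripper_width: 0.0371
```

arm_command --pt "0 -1 0" --pt "0 -3 0" --pt "0 -6 0" --pt "0 -9 0" --pt "0 -9 0" --pt "0 -9 0" --twist '[0,0,0,0,0,0]'

```text
time: 4.65
tool_pos: [0.5077, 0.2131, 0.1891]
eef_rot: [-1.345, 0.965, -0.967]
force: [-0.1, -0.5, -1.7]
gripper_width: 0.0371
```

```bash
python3 -c "
from h import *
go(.48,.45,.19)
d=snapshot('side')
cv2.imwrite('pics/g2.png',cv2.resize(d['color'][110:230,180:340,::-1],None,fx=4,fy=4))"
```

```text
t 4.65 pos [0.5077 0.2131 0.1891] zdir 18.7 lin [-23.33  -0.09   4.97] twist 0 F [-0.1 -0.5 -1.7] w 0.0371
```

View pics/g2.png

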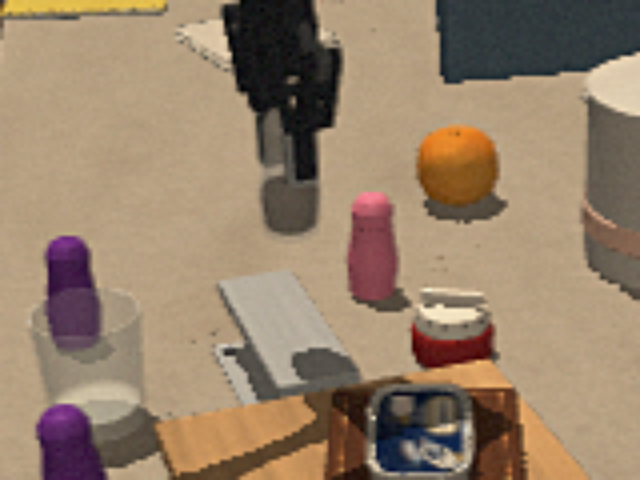

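The shaker is held upright with the ledge empty below it. I'll carry it to clear worktop near (0.48, 0.45).

arm_command --pt "-3 0 0.6" --pt "-7 0 1.5" --pt "-11 0 2.3" --pt "-15 0 3.2" --pt "-19 0 4.1" --pt "-22 0 4.7" --pt "-23.3 0 5" --pt "-23.3 0 5" --pt "-23.3 4 5" --pt "-23.3 8 5" --pt "-23.3 11.5 5" --pt "-23.3 13 5" --twist '[0,0,0,0,0,0,0,0,0,0,0,0]'

```text
time: 5.9
tool_pos: [0.4775, 0.4452, 0.0531]
eef_rot: [-1.355, 0.969, -0.967]
force: [-1.3, -0.7, -2.2]
gripper_width: 0.037
```

arm_command --pt "0 0.4 0" --pt "0 0.8 0" --pt "0 1.2 0" --pt "0 1.4 0" --pt "0 1.5 0" --pt "0 1.6 0" --pt "0 1.6 0" --twist '[0,0,0,0,0,0,0]'

```text
time: 6.6
tool_pos: [0.4802, 0.4499, 0.0426]
eef_rot: [-1.345, 0.966, -0.966]
force: [0.1, -0.3, -1.7]
gripper_width: 0.037
```

arm_command --pt "0 0.1 0" --pt "0 0.2 0" --pt "0 0.2 0" --pt "0 0.2 0" --twist '[0,0,0,0]'

```text
time: 7.0
tool_pos: [0.4805, 0.4501, 0.0412]
eef_rot: [-1.345, 0.966, -0.966]
force: [-0.7, -1.4, 5.0]
gripper_width: 0.0367
```

arm_command --pt "0 0 0" --pt "0 0 0" --pt "0 0 0" --pt "0 0 0" --pt "0 0 0" --pt "0 0 0" --pt "0 0 0" --pt "0 0 0" --twist '[0,0,0,0,0,0,0,0]' --jaw 0

```text
time: 7.8
tool_pos: [0.4801, 0.4497, 0.0403]
eef_rot: [-1.346, 0.966, -0.966]
force: [0.2, -0.0, 0.1]
gripper_width: 0.0855
```

arm_command --pt "0 -1 0" --pt "0 -3 0" --pt "0 -7 0" --pt "0 -11 0" --pt "0 -16 0" --pt "0 -18 0" --pt "0 -18 0" --twist '[0,0,0,0,0,0,0]'

```text
time: 8.5
tool_pos: [0.4826, 0.4519, 0.2273]
eef_rot: [-1.335, 0.962, -0.966]
force: [-0.1, 1.0, 0.2]
gripper_width: 0.0854
```

```bash
python3 - <<'E'
from h import *
b=np.array([.5594,.0136]); print('board uv',uv(b), 'tape',uv([.571,-.19]))
r=uv(b)
# corners in uv, yaw -20
a=np.radians(-19.9)
yv=np.array([np.cos(a),-np.sin(a)]); xv=np.array([np.sin(a),np.cos(a)])  # (u,v)
print('A,B',r-.08*yv+.06*xv, r-.08*yv-.06*xv)
go(*xy(r[0]-.096-.03,.022),.23,99.4)
E
```

```text
board uv [-0.2436655   0.02139032] tape [-4.46426169e-01 -4.18604651e-04]
A,B [-0.33931132  0.05057725] [-0.29846577 -0.06225733]
t 8.5 pos [0.4826 0.4519 0.2273] zdir 18.7 lin [56.42 -0.59 -8.72] twist -1.409 F [-0.1  1.   0.2] w 0.0854
```

```bash
python3 -c "
from h import *
go(*xy(-.38,0),.227,99.4)"
```

```text
t 8.5 pos [0.4826 0.4519 0.2273] zdir 18.7 lin [ 57.09  -0.32 -11.06] twist -1.409 F [-0.1  1.   0.2] w 0.0854
```

arm_command --pt "57.1 0 -11" --pt "57.1 0 -11" --pt "57.1 0 -11" --pt "57.1 0 -11" --pt "57.1 0 -11" --pt "57.1 0 -11" --pt "57.1 0 -11" --pt "57.1 0 -11" --pt "57.1 0 -11" --pt "57.1 0 -11" --pt "57.1 0 -11" --pt "57.1 0 -11" --twist '[-0.14,-0.28,-0.42,-0.56,-0.7,-0.84,-0.98,-1.12,-1.26,-1.409,-1.409,-1.409]'

```text
time: 9.7
tool_pos: [0.5569, -0.1225, 0.219]
eef_rot: [-1.566, -0.128, 0.131]
force: [0.9, 0.4, 1.9]
gripper_width: 0.0857
```

```bash
python3 -c "
from h import *
go(*xy(-.38,0),.054,99.4)"
```

```text
t 9.7 pos [ 0.5569 -0.1225  0.219 ] zdir 99.5 lin [ 0.35 16.5  -0.26] twist 0.001 F [0.9 0.4 1.9] w 0.0857
```

arm_command --pt "0 0 0" --pt "0 4 0" --pt "0 8 0" --pt "0 12 0" --pt "0 15 0" --pt "0 15 0" --pt "0 15 0" --twist '[0,0,0,0,0,0,0]'

```text
time: 10.4
tool_pos: [0.557, -0.12, 0.0696]
eef_rot: [-1.566, -0.127, 0.131]
force: [0.1, 0.4, 0.4]
gripper_width: 0.0854
```

```bash
python3 - <<'E'
from h import *
go(*xy(-.38,0),.054,99.4)
d=snapshot('side'); t=snapshot('top')
a=cv2.resize(d['color'][190:330,170:370,::-1],None,fx=3,fy=3)
b=cv2.resize(t['color'][150:290,220:420,::-1],None,fx=3,fy=3)[:, :]
cv2.imwrite('pics/p1.png',cv2.resize(np.vstack([a,b]),(400,560)) if 0 else np.vstack([a,b])[:,:].copy() if 0 else cv2.resize(np.hstack([a,b]),(800,280)))
E
```

```text
t 10.4 pos [ 0.557  -0.12    0.0696] zdir 99.4 lin [ 0.28  1.56 -0.49] twist 0.0 F [0.1 0.4 0.4] w 0.0854
```

View pics/p1.png

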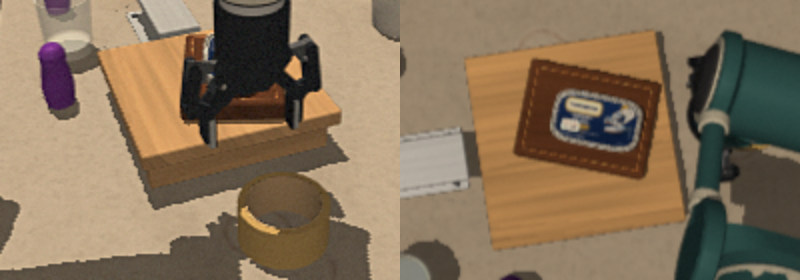

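The fingers are behind the board's near end, above the bench edge and clear of the tape. The board is unmoved. I'll lower, then push slowly.

arm_command --pt "0.2 0.8 0" --pt "0.2 1.5 0" --pt "0.2 1.5 0" --pt "0.2 1.5 0.8" --pt "0.2 1.5 1.6" --pt "0.2 1.5 2.2" --pt "0.2 1.5 2.8" --pt "0.2 1.5 3.4" --pt "0.2 1.5 4" --pt "0.2 1.5 4.6" --pt "0.2 1.5 5.2" --pt "0.2 1.5 5.2" --twist '[0,0,0,0,0,0,0,0,0,0,0,0]'

```text
time: 11.7
tool_pos: [0.551, -0.0682, 0.0552]
eef_rot: [-1.566, -0.129, 0.13]
force: [1.0, -1.0, 0.1]
gripper_width: 0.0854
```

```bash
cat >> h.py <<'E'
def look(name=None):
    d=snapshot('top'); im=np.ascontiguousarray(d['color'][:,:,::-1])
    H,S,V=cv2.split(cv2.cvtColor(im,cv2.COLOR_BGR2HSV))
    roi=np.zeros(H.shape,bool); roi[160:285,165:375]=1
    c=roi&(((S>120)&(V<105)&(H<20))|((H>95)&(H<125)&(S>80)&(V>20)))
    c=cv2.morphologyEx(c.astype(np.uint8),cv2.MORPH_CLOSE,np.ones((5,5)))
    (x,y),s,a=b=rect(d,c,.084)
    x0,y0=proj(d,[x/1000,y/1000,.108])[0].astype(int)
    t=np.zeros_like(roi); q=((H>90)&(H<125)&(S>60))|((S<100)&(V>90)); t[y0-24:y0+25,x0-33:x0+34]=q[y0-24:y0+25,x0-33:x0+34]&(cv2.erode(cv2.morphologyEx(c,cv2.MORPH_CLOSE,np.ones((25,25))),np.ones((5,5)))[y0-24:y0+25,x0-33:x0+34]>0)
    for n,r in(('board',b),('tin',rect(d,t,.108))):
        (x,y),s,a=r
        if s[0]<s[1]: a-=90   # a now direction of long side
        a=(a-np.degrees(YAW))%180
        print(n,'uv mm',(uv([x/1000,y/1000])*1000).round(1),np.round(s,1),'yaw err',round(a-90,1))
    s=sense(); print('tcp uv',(uv(s['tool_pos'])*1000).round(1),s['tool_pos'].round(4),'F',s['force'].round(1),'t',round(s['time'],2))
    if name: cv2.imwrite(name,cv2.resize(im[150:300,160:380],None,fx=3.6,fy=3.6))
E
python3 -c "
from h import *
look('pics/p2.png')"
```

```text
board uv mm [-222.    16.8] [162.3 119.2] yaw err -16.9
tin uv mm [-229.9   12.2] [99.6 64.9] yaw err -18.3
tcp uv [-3.232e+02 -3.000e-01] [ 0.551  -0.0684  0.0552] F [0.7 0.5 0.4] t 11.75
```

View pics/p2.png

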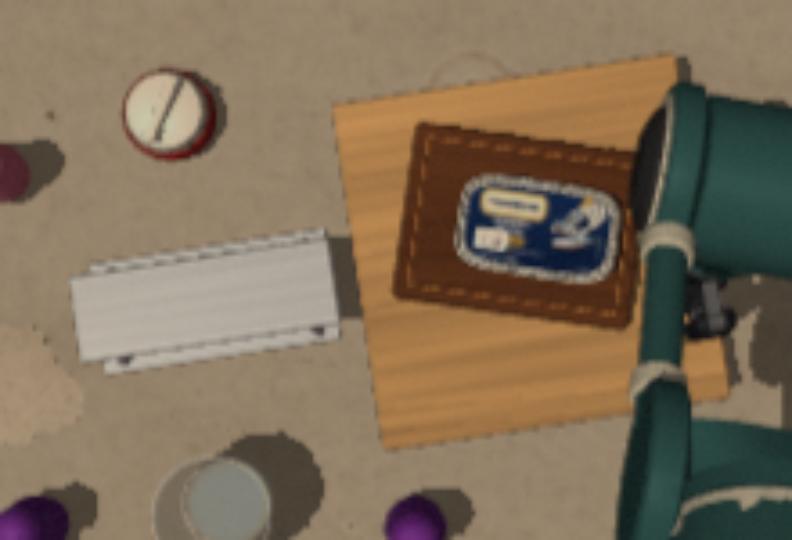

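Top view: the board slid straight and has turned only 3° (now -17°, centred at u=-222, v=+17 mm). A side push near its far end towards -v should fix both rotation and lateral offset, so I'll go round to the +v side.

arm_command --pt "0 0 -1" --pt "0 0 -2" --pt "0 -4 -2" --pt "0 -8 -2" --pt "0 -12 -2" --pt "4 -12 2" --pt "8 -12 6" --pt "12 -12 10" --pt "13.2 -12 14" --pt "13.2 -12 14" --pt "13.2 -12 14" --pt "13.2 -12 14" --twist '[0,0,0,0,0,0,0,0,0,0,0,0]' --jaw 1

```text
time: 12.95
tool_pos: [0.6584, 0.0891, 0.1748]
eef_rot: [-1.568, -0.128, 0.13]
force: [-0.7, 0.2, 0.3]
gripper_width: 0.0005
```

```bash
python3 -c "
from h import *
look()
go(*xy(-.183,.132),.067,99.4)"
```

```text
board uv mm [-203.7   70.1] [ 97.9 116. ] yaw err -3.6
tin uv mm [-232.9   37.7] [ 40.7 103.3] yaw err 9.1
tcp uv [-185.8  131.2] [0.6583 0.0887 0.1749] F [-0.  -0.1  0.3] t 13.0
t 13.0 pos [0.6583 0.0887 0.1749] zdir 99.3 lin [ 0.09 10.79  0.28] twist -0.001 F [-0.  -0.1  0.3] w 0.0002
```

arm_command --pt "0 4 0.2" --pt "0 8 0.2" --pt "0 10.7 0.2" --pt "0 10.7 0.2" --pt "-1 10.7 0.2" --pt "-2 10.7 0.2" --pt "-2.6 10.7 0.2" --pt "-3.2 10.7 0.2" --pt "-3.8 10.7 0.2" --pt "-4.4 10.7 0.2" --pt "-5 10.7 0.2" --pt "-5 10.7 0.2" --twist '[0,0,0,0,0,0,0,0,0,0,0,0]'

```text
time: 14.2
tool_pos: [0.6083, 0.0841, 0.0685]
eef_rot: [-1.567, -0.129, 0.129]
force: [1.6, 1.2, 0.5]
gripper_width: 0.0
```

```bash
python3 - <<'E'
from h import *
look()
d=snapshot('top');s=snapshot('side')
a=cv2.resize(d['color'][150:290,170:370,::-1],(400,280)); b=cv2.resize(s['color'][170:296,180:360,::-1],(400,280))
cv2.imwrite('pics/p3.png',np.hstack([a,b]))
E
```

```text
board uv mm [-310.   -34.4] [165.2  61.6] yaw err -88.7
tin uv mm [-251.9  -17. ] [26.2 42.8] yaw err -2.5
tcp uv [-182.2   81.2] [0.6083 0.084  0.0682] F [ 1.1 -0.8  0.6] t 14.25
```

View pics/p3.png

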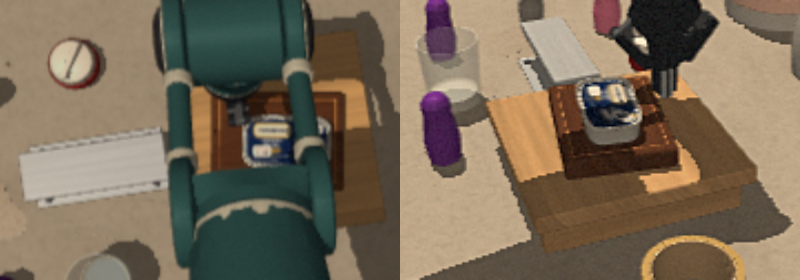

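Top view: the board's near end now looks vertical in the image at crop x≈345, so about -9°, with the tin still on it. I'll push a little further, then return behind the board for a clear view.

arm_command --pt "-0.4 0 0" --pt "-0.8 0 0" --pt "-0.8 0 0" --pt "0.5 0 0" --pt "2 0 0" --pt "2 -5 0" --pt "2 -10 0" --pt "0 -11 -4" --pt "-3 -11 -9" --pt "-6 -11 -13" --pt "-8 -11 -17" --pt "-8 -11 -20" --twist '[0,0,0,0,0,0,0,0,0,0,0,0]'

```text
time: 15.55
tool_pos: [0.5604, -0.1286, 0.178]
eef_rot: [-1.567, -0.126, 0.13]
force: [0.6, 0.5, -0.4]
gripper_width: 0.0002
```

```bash
python3 -c "
from h import *
look()
go(*xy(-.38,0),.18,99.4)"
```

```text
board uv mm [-230.4   -9.2] [119.2 162.3] yaw err -7.1
tin uv mm [-237.6  -11.4] [ 63.6 103.8] yaw err -8.9
tcp uv [-388.7    0.5] [ 0.5624 -0.1329  0.1784] F [ 1.7 -3.   0.6] t 15.6
t 15.6 pos [ 0.5624 -0.1329  0.1784] zdir 99.2 lin [-0.05 -0.16  0.87] twist -0.003 F [ 1.7 -3.   0.6] w -0.0
```

Board: u=-230, v=-9 mm, yaw -7°. An end push with the open jaw, right finger near the corner, should square it.

arm_command --pt "-0.9 0 0" --pt "-0.9 0 0" --pt "-0.9 0 0.5" --pt "-0.9 4 0.8" --pt "-0.9 8 0.8" --pt "-0.9 11 0.8" --pt "-0.9 12.3 0.8" --pt "-0.9 12.3 0.8" --pt "-0.9 12.3 0.8" --twist '[0,0,0,0,0,0,0,0,0]' --jaw 0

```text
time: 16.5
tool_pos: [0.5538, -0.1192, 0.0564]
eef_rot: [-1.567, -0.131, 0.128]
force: [-0.0, 0.1, 0.2]
gripper_width: 0.0853
```

```bash
python3 -c "
from h import *
look()
go(*xy(-.29,-.008),.055,99.4)"
```

```text
board uv mm [-230.4   -9.2] [119.2 162.3] yaw err -7.1
tin uv mm [-237.6  -11.4] [ 63.6 103.8] yaw err -8.9
tcp uv [-374.3   -5.3] [ 0.5544 -0.1196  0.0572] F [ 0.1 -0.7 -0.6] t 16.55
t 16.55 pos [ 0.5544 -0.1196  0.0572] zdir 99.4 lin [-0.27  0.2   8.43] twist 0.001 F [ 0.1 -0.7 -0.6] w 0.0856
```

arm_command --pt "-0.3 0.1 1.2" --pt "-0.3 0.1 2.4" --pt "-0.3 0.1 3.6" --pt "-0.3 0.1 4.4" --pt "-0.3 0.1 5.1" --pt "-0.3 0.1 5.8" --pt "-0.3 0.1 6.5" --pt "-0.3 0.1 7.2" --pt "-0.3 0.1 7.9" --pt "-0.3 0.1 8.4" --pt "-0.3 0.1 8.4" --twist '[0,0,0,0,0,0,0,0,0,0,0]'

```text
time: 17.65
tool_pos: [0.5356, -0.0365, 0.0542]
eef_rot: [-1.566, -0.129, 0.13]
force: [-0.4, 0.3, 0.3]
gripper_width: 0.0855
```

```bash
python3 -c "
from h import *
look()"
```

```text
board uv mm [-187.3  -18.6] [118.5 134.7] yaw err 0.1
tin uv mm [-199.9  -20.7] [64.5 87.3] yaw err -0.7
tcp uv [-289.2  -10.6] [ 0.5353 -0.0365  0.054 ] F [ 0.1  0.7 -0.3] t 17.7
```

The board is now square (0.1°) and flush on the fingers, with its centre at about u=-199, v=-18 mm. I'll push along and slightly to +v, halfway first.

arm_command --pt "0.1 0 0.9" --pt "0.2 0 1.8" --pt "0.3 0 2.7" --pt "0.4 0 3.6" --pt "0.5 0 4.5" --pt "0.6 0 5.4" --pt "0.7 0 6.3" --pt "0.8 0 7.2" --pt "0.9 0 8.1" --pt "1.0 0 9" --pt "1.0 0 9.0" --twist '[0,0,0,0,0,0,0,0,0,0,0]'

```text
time: 18.8
tool_pos: [0.5312, 0.0547, 0.0545]
eef_rot: [-1.566, -0.13, 0.129]
force: [-0.9, -0.3, 0.5]
gripper_width: 0.0855
```

```bash
python3 -c "
from h import *
look('pics/p4.png')"
```

```text
board uv mm [-77.  -8.] [118.1  95.2] yaw err -89.7
tin uv mm [-109.2   -9.8] [64.1 88.1] yaw err -1.8
tcp uv [-199.     0.3] [0.5313 0.0542 0.0545] F [0.1 0.2 0.1] t 18.85
```

View pics/p4.png

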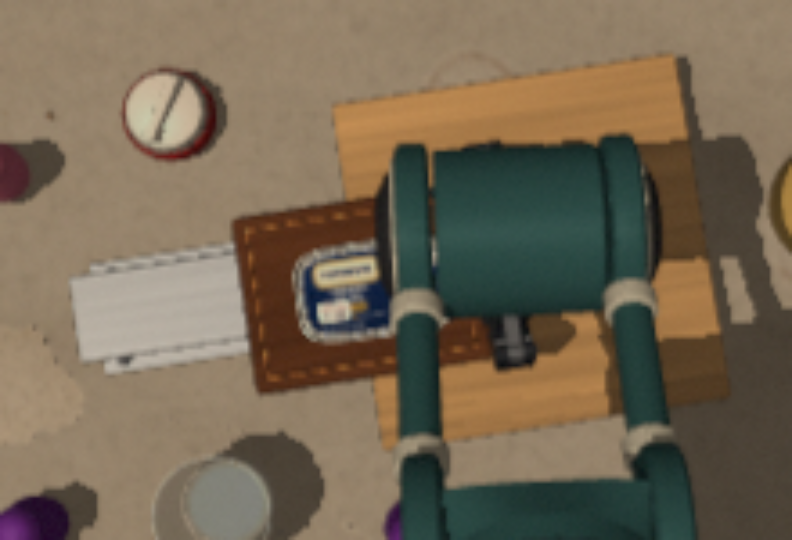

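The board is bridging onto the ledge, square, at v=-8 mm, and the tin is riding along. Far ledge end is at crop (72,280)-(80,360). I'll check the ledge's axis before the final push.

```bash
python3 - <<'E'
from h import *
d=snapshot('top'); im=np.ascontiguousarray(d['color'][:,:,::-1])
H,S,V=cv2.split(cv2.cvtColor(im,cv2.COLOR_BGR2HSV))
# ledge top: brightness profile across at several columns
for x in (186,192,198,204,210,216,221):
    col=V[205:262,x].astype(int); g=np.diff(col); print(x,[(205+i,int(g[i])) for i in range(len(g)) if abs(g[i])>14])
print((uv(cast(d,[[180.0,227.8]],.059)[0])*1000).round(1),(uv(cast(d,[[182.2,250]],.059)[0])*1000).round(1))
for x in (186,192,198,204,210,216,221):
    print(x,[(y,(uv(cast(d,[[x,y]],.059)[0])*1000).round(1).tolist()) for y in (226,250)])
E
```

```text
186 [(221, -16), (223, 35), (224, -21), (226, 25), (248, -17), (249, -35)]
192 [(220, -16), (221, 15), (222, 35), (223, -34), (225, 41), (247, -18), (248, -33), (249, 16), (250, 17), (252, -20), (253, -20)]
198 [(221, 27), (222, -30), (224, 41), (246, -16), (248, 23), (251, -23), (252, -27), (253, 16)]
204 [(220, 28), (221, -31), (222, -15), (223, 44), (247, 22), (250, -23), (251, -30), (252, 15)]
210 [(219, 15), (220, -27), (221, -19), (222, 47), (245, -24), (247, 21), (249, -26), (250, -33), (251, 21)]
216 [(219, -30), (220, -22), (221, 49), (244, -24), (245, 16), (246, 21), (248, -23), (249, -32), (250, 20)]
221 [(218, 18), (219, -20), (221, 17), (243, -23), (245, 31), (247, -19), (248, -21)]
[86.2 27.6] [ 88.4 -27. ]
186 [(226, [71.1, 29.8]), (250, [79.2, -28.4])]
192 [(226, [56.5, 27.5]), (250, [64.7, -30.7])]
198 [(226, [42.0, 25.2]), (250, [50.2, -32.9])]
204 [(226, [27.4, 23.0]), (250, [35.7, -35.2])]
210 [(226, [12.9, 20.7]), (250, [21.2, -37.4])]
216 [(226, [-1.7, 18.4]), (250, [6.7, -39.7])]
221 [(226, [-13.8, 16.5]), (250, [-5.3, -41.6])]
```

Ledge centre reads v≈+1, u≈-2 mm in the same frame. Final push: +10.8 cm along and +0.9 cm across, stopping just short first.

arm_command --pt "0.1 0 0.9" --pt "0.2 0 1.8" --pt "0.3 0 2.7" --pt "0.35 0 3.6" --pt "0.4 0 4.5" --pt "0.5 0 5.4" --pt "0.6 0 6.3" --pt "0.7 0 7.2" --pt "0.75 0 8.1" --pt "0.8 0 9" --pt "0.9 0 9.7" --pt "0.9 0 9.7" --twist '[0,0,0,0,0,0,0,0,0,0,0,0]'

```text
time: 20.1
tool_pos: [0.5238, 0.1518, 0.054]
eef_rot: [-1.566, -0.129, 0.129]
force: [-0.1, 0.5, -0.0]
gripper_width: 0.0856
```

```bash
python3 -c "
from h import *
look()"
```

```text
Traceback (most recent call last):
  File "h.py", line 36, in look
    for n,r in(('board',b),('tin',rect(d,t,.108))):
                                  ~~~~^^^^^^^^^^
  File "h.py", line 13, in rect
    c=max(cv2.findContours(mask,cv2.RETR_EXTERNAL,cv2.CHAIN_APPROX_NONE)[0],key=cv2.contourArea)
ValueError: max() iterable argument is empty
```

arm_command --pt "0 0 -1.5" --pt "0 -2 -5" --pt "0 -6 -10" --pt "0 -10 -15" --pt "0 -12 -20" --pt "0 -12 -25" --pt "0 -12 -27" --pt "0 -12 -27" --twist '[0,0,0,0,0,0,0,0]'

```text
time: 20.95
tool_pos: [0.5695, -0.1229, 0.1759]
eef_rot: [-1.57, -0.126, 0.121]
force: [-1.0, 0.5, 0.2]
gripper_width: 0.0855
```

```bash
python3 -c "
from h import *
look('pics/p5.png')"
```

```text
board uv mm [-12.7   0.3] [117.  158.7] yaw err 0.1
tin uv mm [-22.3  -1.8] [ 64.4 105.4] yaw err -0.7
tcp uv [-376.9    8.5] [ 0.5685 -0.12    0.1748] F [-0.   1.2 -0.3] t 21.0
```

View pics/p5.png

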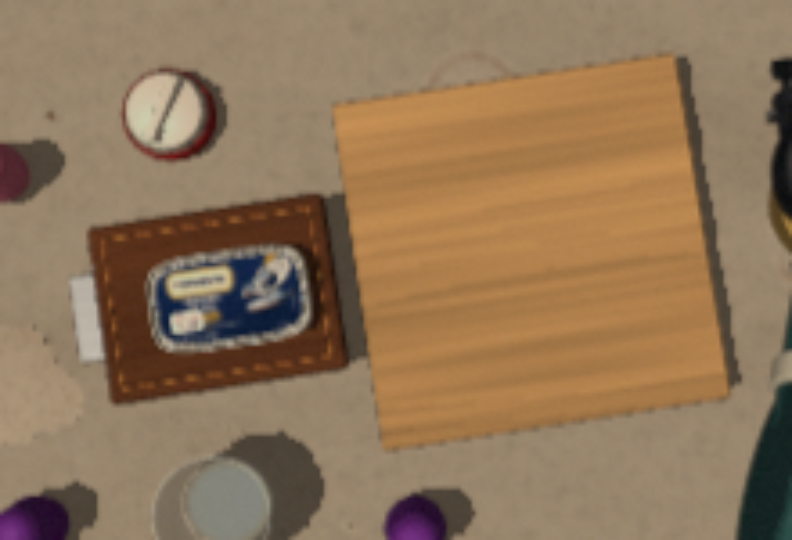

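Now at u=-12.7, v=0.3 mm, yaw 0.1°, with the tin on it and everything else standing. Another 11.5 mm is needed, so I'll return and push.

```bash
python3 -c "
from h import *
go(*xy(-.12,.0093),.054,99.4)
go(*xy(-.090,.0093),.054,99.4)"
```

```text
t 21.0 pos [ 0.5685 -0.12    0.1748] zdir 99.1 lin [-0.09 12.07 25.7 ] twist -0.006 F [-0.   1.2 -0.3] w 0.0851
t 21.0 pos [ 0.5685 -0.12    0.1748] zdir 99.1 lin [-0.1  12.06 28.7 ] twist -0.006 F [-0.   1.2 -0.3] w 0.0851
```

arm_command --pt "0 0 5" --pt "0 0 10" --pt "0 2 15" --pt "0 6 19" --pt "0 10 22" --pt "0 12 24.5" --pt "0 12 26" --pt "0 12 26.8" --pt "0 12 27.3" --pt "0 12 27.8" --pt "0 12 28.1" --pt "0 12 28.1" --twist '[0,0,0,0,0,0,0,0,0,0,0,0]'

```text
time: 22.2
tool_pos: [0.5235, 0.1609, 0.0555]
eef_rot: [-1.567, -0.13, 0.127]
force: [1.2, -2.2, 0.0]
gripper_width: 0.0856
```

arm_command --pt "0 0 0" --pt "0 0 -1.5" --pt "0 -2 -5" --pt "0 -6 -10" --pt "0 -10 -15" --pt "0 -12 -20" --pt "0 -12 -25" --pt "0 -12 -27" --pt "0 -12 -27" --pt "0 -12 -27" --twist '[0,0,0,0,0,0,0,0,0,0]'

```text
time: 23.2
tool_pos: [0.5661, -0.107, 0.1741]
eef_rot: [-1.566, -0.126, 0.126]
force: [-0.4, 0.5, -0.3]
gripper_width: 0.0856
```

```bash
python3 - <<'E'
from h import *
look()
d=snapshot('top');s=snapshot('side')
a=cv2.resize(d['color'][140:320,120:350,::-1],(400,313)); b=cv2.resize(s['color'][130:300,160:377,::-1],(400,313))
cv2.imwrite('pics/p6.png',np.hstack([a,b]))
E
```

```text
board uv mm [-4.2  1. ] [117.1 158.4] yaw err -0.1
tin uv mm [-13.7  -1.1] [ 64.5 105.4] yaw err -0.7
tcp uv [-362.4    8.1] [ 0.5657 -0.1057  0.1737] F [-1.   0.1 -0.1] t 23.25
```

View pics/p6.png

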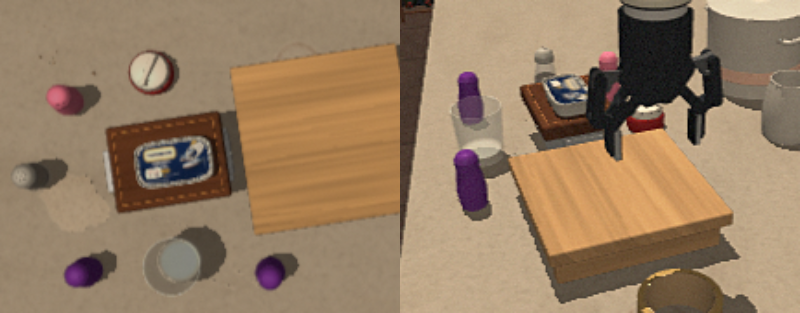

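Level, square and centred across, but about 3 mm short along the ledge. The shaker stands upright at crop (30,175), and everything else is undisturbed. One small nudge remains.

arm_command --pt "0 0 5" --pt "0 0 10" --pt "0 2 15" --pt "0 6 19" --pt "0 10 22" --pt "0 12 24.5" --pt "0 12 26" --pt "0 12 26.7" --pt "0 12 27" --pt "0 12 27.2" --pt "0 12 27.35" --pt "0 12 27.35" --twist '[0,0,0,0,0,0,0,0,0,0,0,0]'

```text
time: 24.55
tool_pos: [0.5231, 0.1638, 0.0557]
eef_rot: [-1.567, -0.13, 0.126]
force: [1.0, -3.0, 2.3]
gripper_width: 0.0852
```

arm_command --pt "0 0 0" --pt "0 0 -1.5" --pt "0 -2 -5" --pt "0 -6 -10" --pt "0 -10 -15" --pt "0 -12 -20" --pt "0 -12 -25" --pt "0 -12 -27" --pt "0 -12 -27" --pt "0 -12 -27" --twist '[0,0,0,0,0,0,0,0,0,0]'

```text
time: 25.55
tool_pos: [0.5656, -0.1034, 0.1741]
eef_rot: [-1.566, -0.126, 0.126]
force: [-0.0, 0.7, -0.9]
gripper_width: 0.0854
```

```bash
python3 -c "
from h import *
look()"
```

```text
board uv mm [-1.2  1.7] [117.1 158.3] yaw err -0.1
tin uv mm [-10.7  -0.2] [ 64.1 105.3] yaw err -0.8
tcp uv [-358.8    8.3] [ 0.5653 -0.1021  0.1736] F [-0.2 -0.3 -0.5] t 25.6
```

Within about 1 mm of the target (u≈-1, v≈+1). I'll hand in.

```bash
python3 -c "
from plant import *
print(finish_job())"
```

```text
the job is handed in; nothing more can be done
None
```

I moved the sugar shaker off the ledge and stood it upright on clear worktop at about (0.48, 0.45). I then slid the serving board from the bench onto the ledge without lifting it, and handed the job in at about 26 s of the 72 s allowed.

**Board:** the last top-view measurement put it about 1 mm from the ledge centre both along and across. It was square to within about 0.1°.

**Tin:** it lies about 10 mm from the board's centre, much as it started.

**Bystanders and look-alikes:** the last picture, taken before a final 3 mm nudge, showed the shaker and every item in view upright and where it stood. It showed the tape roll only partly. I only measured after the nudge.

**Checks that disagreed:**
- The ledge centre differed by about 2 mm between my estimates: the bench geometry put it at 0 mm along the ledge, the visible ledge end at -2 mm. I aimed at -1 mm.
- The first push from behind turned the board only 3°. I squared it with a push on its long side and a second push from behind.
- Levelness was judged by eye from the side picture.

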